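# Size a wooden bangle on the sprung step mandrel and set the size marker

### The arm

A 6-joint arm with a two-finger parallel gripper is mounted at the origin on the work surface. World frame = base frame: x ahead of the robot, y to its left, z up, the work surface at z = 0. Lengths are in m, angles in rad, forces in N, time in s.
With the tool pointing down it reaches from about 0.425 to 0.95 m from the base axis. Payload 3.5 kg.
Tool frame: the origin (TCP) lies at the very end of the fingers, on their centre line; the grasp point (between the pads) lies 19 mm behind it; z points along the fingers, y is the line along which they close (so a half turn about z gives the same grasp; the last joint's range is limited). The gripper opens to 85 mm and grips with 20 to 120 N. Pads are 22 mm wide; open, the fingers measure 114 mm over their backs; the gripper's body (76 mm by 85 mm) begins 54 mm behind the grasp point. The pads swing forward as they close: fully open they stand 13 mm farther back than shut.
Start: joints at [-1.391, 0.286, 1.577, -0, 1.279, -0.15], TCP at [0.219, -0.639, 0.231] pointing down, gripper open.
Joint ranges: [-2.77, 2.77], [-0.9, 2.22], [0.21, 2.48], [-1.53, 4.67], [0.24, 2.81], [-2.84, 2.84]. Speed limits (rad/s): [2.79, 2.79, 3.14, 3.14, 3.14, 3.14].

### API

Orientations are given as [roll, pitch, yaw] about the fixed x, y, z axes, in that order (R = Rz(yaw) Ry(pitch) Rx(roll)).
In Python, from workcell import arm, read_camera, find_in, masks_of, place_of gives the robot as it stands. The module is installed in compiled form; this text tells all that it offers.
- The arm moves only by the shell command python3 -m handwheel 'ROWS' [FORCE]. ROWS is a JSON object of lists of equal length, an entry for each row: "dp": the shift along the world's x, y, z in cm, a list of three; "angular": the turn, a rotation vector about the world's x, y, z in degrees, a list of three; "gripper": the opening, from 0 (shut) to 1 (fully open). In form: {"dp": [[dx, dy, dz], ...], "angular": [[wx, wy, wz], ...], "gripper": [gripper, ...]}. A call has exactly 8 rows; each row is the pose to reach, as a shift and turn from the pose commanded when the call began; what a row does not reach only later rows make up. A row lasts 1/8 s, in which the tool goes at most 62.5 mm and 10.7 degrees, less where a joint would pass 70% of its speed; a pose out of reach is approached as far as the arm can. A call with a gripper value outside its range is refused whole. The fingers move at their own pace and stop on an object; FORCE is the grip in N (left out, the last holds). Time passes only in rows, so rows that repeat a pose let the fingers close, or fill a call up. It gives the time, the measured TCP pose, the force, the opening and the grip force at its end, in the units of the state.
- arm.sense(): the state, without advancing time (a new reading comes with each control period).
- read_camera(name): name is "side" or "top"; returns a dict with "img" (480x640x3 uint8, red, green, blue), "K" (3x3 intrinsics, pixels), "R" (3x3) and "t" (3): a world point X has camera coordinates R X + t. Camera axes: x right, y down, z forward; pixel columns grow to the right and rows downward; lengths in m; the calibration is good to about 2 mm. A picture is of the moment at which its call begins. There is no depth.
- arm.close_job(): hands the job in; it is judged then, once.
Trained networks look in a picture, given as the dict that the camera call returned (one of the last four; its "shot" number tells which), for a name from the list of things; names that differ only in an ending like _2 or _b are one class to them, and where a whole thing is asked for, a point or a joint stands for the part that bears it (a point fixed in the world has none). Each returns a list of dicts, best first, with "conf" (0 to 1); they miss things now and then, are a little off and sometimes report something else, mostly with a low value. They report only what shows in the picture. A call takes as long as a camera call. They do not tell look-alikes from the thing itself.
- find_in(picture, name): "centre" ([column, row] as shares, 0 to 1, of the picture: columns of its width, rows of its height, amid what is visible of it).
- masks_of(picture, name): "mask" (480x640 bool, what is visible of it) and "centre" ([column, row] as shares, 0 to 1, of the picture: columns of its width, rows of its height, amid what is visible of it).
- place_of(picture, name): "centre" ([column, row] as shares, 0 to 1, of the picture: columns of its width, rows of its height: a listed point, or the origin of a listed thing).
The state is a dict: "clock": time; "joint_positions": joint angles; "dq": joint speeds; "joint_efforts": joint torques, N m; "position": TCP position; "orientation": TCP orientation; "force": force on the tool from outside, world axes, zero at the start; "torque": the same for the moment, N m; "grip_width": finger opening in m; "gripper_force": force on a finger pad.
Only numpy, scipy, OpenCV 4.12 (cv2) and the standard library are available. Lean on these libraries where they do the work, as an engineer would, in place of code of your own. Each camera call takes 0.05 s, during which the arm holds its last target. There are 200 camera calls.

### The job

Take the wooden bangle that lies on the small square pad, guide it down over the stepped mandrel without dropping it until its step stops it, and press it gently home so that the sprung mandrel sinks about 8 mm, never down against its hard stop and never with more than 20 newtons. Let it come up again, leave the bangle sitting level on its step, then slide the size marker along its track to the tick with as many dots as the step's number, counted from the top of the mandrel. Leave the other bangles and everything else on the table where they are.

Things in the scene. Friction and masses are not known exactly. Their poses are not given: they have to be found in the camera images.
- bangle_a: a plain turned wooden children's bangle (flat round ring), outer diameter 62 mm, 12 mm high, 35 g; its bore is either 36, 44 or 52 mm and is not known beforehand; the three bangles have three different bores and the same outside. Origin: centre of its underside, z up along the bore. One of the three lies on the small square pad, the other two on the long mat
- bangle_b: a plain turned wooden children's bangle (flat round ring), outer diameter 62 mm, 12 mm high, 35 g; its bore is either 36, 44 or 52 mm and is not known beforehand; the three bangles have three different bores and the same outside. Origin: centre of its underside, z up along the bore. One of the three lies on the small square pad, the other two on the long mat
- bangle_c: a plain turned wooden children's bangle (flat round ring), outer diameter 62 mm, 12 mm high, 35 g; its bore is either 36, 44 or 52 mm and is not known beforehand; the three bangles have three different bores and the same outside. Origin: centre of its underside, z up along the bore. One of the three lies on the small square pad, the other two on the long mat
- pad: small square grey felt pad, 120 x 120 x 2 mm, fixed flat on the table; the bangle to be sized lies near its middle. Origin: centre of its underside
- mat: long grey felt mat, 90 x 200 x 2 mm, fixed flat on the table, with the two other bangles, which stay there. Origin: centre of its underside
- sizer: stepped mandrel on a fixed round dark foot (100 mm across, 22 mm high). Origin: centre of the foot's underside, on the axis. A 36 mm bore stops with its underside at step 1, 44 mm at step 2, 52 mm at step 3, passing the higher steps with 2 mm play all round. Step 1 (top) has one engraved line below it, step 2 two, step 3 three
- mandrel_top (a point): tip of the upright aluminium mandrel, on its axis, 108 mm above the table when up; sinks with it. From the tip down: a nose tapering from 10 to 32 mm diameter over 14 mm, then cylinders of 32, 40, 48, 56 mm diameter, widening over 45 degree cones 4 mm high. The middles of the cones are the steps: 22 mm (step 1), 36 mm (step 2), 50 mm (step 3) below the tip
- mandrel (a joint): how far the sprung mandrel is pushed down into its foot, m: 0 up (at rest), 0.014 hard bottom. A spring resists: about 4 N to start, 0.7 N more per mm (8 N at 6 mm, 14 N at the bottom)
- marker (a joint): position of the size marker along its track, m: 0 at one end, 0.12 at the other; the ticks are at 0.035 (one dot), 0.070 (two dots) and 0.105 (three dots). It slides with about 1.5 N of friction and stays where it is left
- marker_top (a point): centre of the top face of the size marker, a dark wooden upright grip 28 mm across the track, 20 mm along the track and 40 mm high, its top 54 mm above the table; it stands on an aluminium track 40 x 170 x 14 mm fixed to the table. Its y axis is the track's direction of growing marker value
- tick1 (a point): point on the track's top, mid-width, under the marker's centre when it stands at one dot (size step 1); y axis along the track. The dots lie on a 4 mm high plate beside the track on its -x side
- tick2 (a point): the same for two dots (step 2)
- tick3 (a point): the same for three dots (step 3)
- phone: loose black phone lying flat, 72 x 150 x 9 mm; origin: centre of its underside
- tin: loose white paint tin, 78 mm across, 70 mm high; origin: centre of its underside
- dish: loose small white plastic dish, 66 mm across, 18 mm high; origin: centre of its underside
- brush: loose flat brush with wooden handle lying down, 160 mm long, 42 mm wide, 20 mm high; origin: below its middle, x towards the bristles
- glue: loose white glue bottle, 40 mm across, 95 mm high; origin: centre of its underside
- case: loose white earphone case, 48 x 58 x 22 mm; origin: centre of its underside
Mind the look-alikes: they are no part of the job. What is shaped like the sizer but blue or purple is not meant. Leave any black look-alike of the bangle_c alone.

How it is judged:
By the outcome, as a careful person would: the job done as asked, in the order asked, and still so for the second after the job is handed in, with the robot touching nothing.
It also fails if it takes over 64 s, if anything falls off the work surface, if the arm or the gripper's body presses on something with over 40 N, if the wrist force passes 120 N, or if a joint passes its speed limit or range.

## Working session

There is one attempt and no reset: what is moved stays moved. The work goes in short steps, Python scripts to look and compute and a shell command to move; the robot and the scene stay as the last step left them, time stands still between calls to the robot, and variables do not carry over. Pictures are saved under pics/ and viewed, at most 10 in all, crops included, and the job is handed in when it is done.

```bash
mkdir -p pics
cat > h.py <<'E'
import numpy as np, cv2
from workcell import arm, read_camera, find_in, masks_of, place_of
def ray(p,uv):
    d=p["R"].T@np.linalg.solve(p["K"],[uv[0],uv[1],1.]); return -p["R"].T@p["t"],d
def at(p,uv,z):
    c,d=ray(p,uv); return c+d*(z-c[2])/d[2]
def px(p,X):
    q=p["K"]@(p["R"]@np.array(X,float)+p["t"]); return q[:2]/q[2]
def save(p,name,box=None,s=1):
    im=p["img"][...,::-1]
    if box: im=im[box[1]:box[3],box[0]:box[2]]
    cv2.imwrite("pics/"+name,cv2.resize(im,None,fx=s,fy=s,interpolation=cv2.INTER_CUBIC))
E
python3 - <<'E'
from h import *
for n in("top","side"):
    p=read_camera(n); save(p,n+"0.png")
    print(n,"cam",(-p["R"].T@p["t"]).round(3))
    for o,z in(("bangle_a",.008),("sizer",0),("mandrel_top",.108),("marker_top",.054),("pad",0),("mat",0),("tick1",.014),("tick2",.014),("tick3",.014)):
        for r in place_of(p,o)[:4]:
            uv=np.array(r["centre"])*[640,480]
            print(o,round(r["conf"],2),uv.round(0),at(p,uv,z).round(3))
s=arm.sense();print(s["position"],s["orientation"],s["clock"])
E
```

```text
top cam [0.466 0.021 1.429]
bangle_a 0.8 [409. 161.] [ 0.749 -0.219  0.008]
bangle_a 0.65 [457. 197.] [ 0.66  -0.339  0.008]
bangle_a 0.63 [251. 187.] [0.682 0.171 0.008]
bangle_a 0.59 [416. 256.] [ 0.511 -0.236  0.008]
sizer 0.73 [316. 219.] [0.604 0.009 0.   ]
sizer 0.65 [397. 329.] [ 0.334 -0.19   0.   ]
sizer 0.61 [162. 212.] [0.619 0.391 0.   ]
mandrel_top 0.71 [150. 207.] [0.618 0.392 0.108]
mandrel_top 0.7 [204. 170.] [0.704 0.27  0.108]
mandrel_top 0.67 [405. 332.] [ 0.337 -0.191  0.108]
mandrel_top 0.66 [317. 218.] [0.594 0.009 0.108]
marker_top 0.68 [224. 259.] [0.501 0.23  0.054]
marker_top 0.17 [416. 259.] [ 0.504 -0.228  0.054]
pad 0.95 [418. 254.] [ 0.519 -0.242  0.   ]
pad 0.57 [249. 186.] [0.684 0.178 0.   ]
mat 0.66 [389. 157.] [ 0.76  -0.172  0.   ]
tick1 0.85 [195. 266.] [0.485 0.305 0.014]
tick1 0.74 [180. 268.] [0.48  0.34  0.014]
tick1 0.7 [210. 263.] [0.494 0.269 0.014]
tick1 0.25 [409. 161.] [ 0.747 -0.218  0.014]
tick2 0.85 [195. 266.] [0.485 0.305 0.014]
tick2 0.74 [180. 268.] [0.48  0.34  0.014]
tick2 0.7 [210. 263.] [0.494 0.269 0.014]
tick2 0.25 [409. 161
[... 704 characters left out ...]
08]
marker_top 0.66 [299. 209.] [0.505 0.235 0.054]
pad 0.95 [338. 359.] [ 0.516 -0.246  0.   ]
pad 0.63 [247. 236.] [0.368 0.209 0.   ]
pad 0.57 [454. 301.] [ 0.78  -0.126  0.   ]
mat 0.84 [457. 321.] [ 0.761 -0.184  0.   ]
tick1 0.86 [295. 218.] [0.495 0.262 0.014]
tick1 0.71 [288. 213.] [0.481 0.296 0.014]
tick1 0.61 [285. 208.] [0.476 0.325 0.014]
tick2 0.86 [295. 218.] [0.495 0.262 0.014]
tick2 0.71 [288. 213.] [0.481 0.296 0.014]
tick2 0.61 [285. 208.] [0.476 0.325 0.014]
tick3 0.86 [295. 218.] [0.495 0.262 0.014]
tick3 0.71 [288. 213.] [0.481 0.296 0.014]
tick3 0.61 [285. 208.] [0.476 0.325 0.014]
[ 0.21862206 -0.63860188  0.23135288] [3.14156425e+00 3.91151369e-06 3.29801555e-01] 1.0
```

View pics/top0.png

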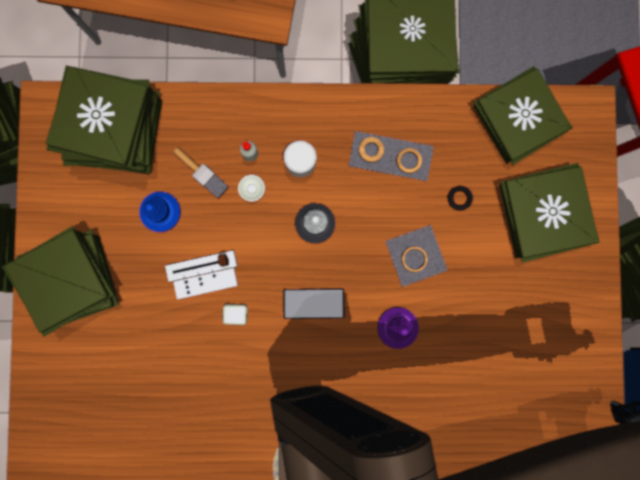

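View pics/side0.png

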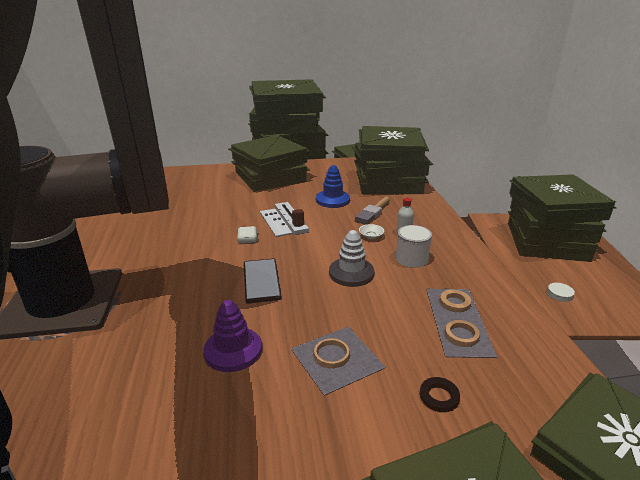

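Top view: the bangle on the square pad is at (415,258). The two at (371,149) and (409,160) lie on the mat, and the black one at (459,197) is a look-alike. The sizer is the aluminium one with the dark foot at (315,222); the blue (160,211) and purple (398,327) ones are look-alikes. The marker is at (223,259). I'll confirm with enlarged crops and measure.

Run:
```python
from h import *
t=read_camera("top"); s=read_camera("side")
def crop(p,b,k): return cv2.resize(p["img"][b[1]:b[3],b[0]:b[2],::-1],(400,300),interpolation=cv2.INTER_CUBIC)
a=np.hstack([crop(t,(370,220,450,280),5),crop(s,(290,320,390,395),4)])
b=np.hstack([crop(t,(155,232,255,307),4),crop(s,(410,280,510,355),4)])
cv2.imwrite("pics/crop1.png",np.vstack([a,b]))
for p in(t,s):
  for n,z in(("bangle_a",.008),("mandrel_top",.09),("marker_top",.035),("sizer",.0)):
    for m in masks_of(p,n)[:4]:
        v,u=np.nonzero(m["mask"]); 
        print(n,round(m["conf"],2),"box",u.min(),u.max(),v.min(),v.max(),"n",len(u),"boxmid",at(p,[(u.min()+u.max())/2,(v.min()+v.max())/2],z).round(4))
```

```text
bangle_a 0.82 box 358 383 136 161 n 404 boxmid [ 0.7793 -0.1242  0.008 ]
bangle_a 0.75 box 402 426 247 272 n 175 boxmid [ 0.5037 -0.2311  0.008 ]
bangle_a 0.74 box 396 420 147 171 n 291 boxmid [ 0.7535 -0.2175  0.008 ]
bangle_a 0.72 box 447 471 186 209 n 297 boxmid [ 0.658  -0.3437  0.008 ]
mandrel_top 0.82 box 142 168 198 222 n 523 boxmid [0.6133 0.3847 0.09  ]
mandrel_top 0.65 box 387 412 317 341 n 490 boxmid [ 0.3415 -0.1822  0.09  ]
mandrel_top 0.61 box 303 327 209 233 n 479 boxmid [0.5898 0.0135 0.09  ]
mandrel_top 0.35 box 359 383 136 161 n 392 boxmid [ 0.7612 -0.117   0.09  ]
marker_top 0.55 box 217 227 254 265 n 102 boxmid [0.5007 0.2363 0.035 ]
sizer 0.97 box 139 179 191 231 n 1321 boxmid [0.6208 0.3992 0.    ]
sizer 0.86 box 376 417 307 348 n 1370 boxmid [ 0.3368 -0.1885  0.    ]
sizer 0.66 box 296 334 203 242 n 1225 boxmid [0.5944 0.0129 0.    ]
sizer 0.52 box 217 228 254 266 n 125 boxmid [0.5003 0.2405 0.    ]
bangle_a 0.96 box 420 458 378 410 n 759 boxmid [ 0.6559 -0.3546  0.008 ]
bangle_a 0.74 box 445 479 319 346 n 626 boxmid [ 0.7509 -0.2259  0.008 ]
bangle_a 0.63 box 440 470 289 311 n 502 boxmid [ 0.7773 -0.1319  0.008 ]
bangle_a 0.62 box 314 348 339 367 n 398 boxmid [ 0.5049 -0.2384  0.008 ]
mandrel_top 0.84 box 339 364 230 271 n 885 boxmid [ 0.5806 -0.0429  0.09  ]
mandrel_top 0.65 box 324 342 166 197 n 471 boxmid [0.6065 0.3141 0.09  ]
mandrel_top 0.65 box 397 413 198 230 n 367 boxmid [0.7389 0.0978 0.09  ]
mandrel_top 0.6 box 214 247 300 352 n 1402 boxmid [ 0.3425 -0.2377  0.09  ]
marker_top 0.65 box 313 349 338 368 n 621 boxmid [ 0.4998 -0.2662  0.035 ]
marker_top 0.55 box 292 303 210 225 n 167 boxmid [0.4992 0.2248 0.035 ]
marker_top 0.44 box 397 413 197 228 n 361 boxmid [0.78  0.21  0.035]
sizer 0.75 box 329 373 230 287 n 1650 boxmid [0.6058 0.0662 0.    ]
sizer 0.74 box 203 261 300 371 n 2738 boxmid [ 0.3357 -0.1564  0.    ]
sizer 0.59 box 316 349 165 207 n 850 boxmid [0.6373 0.4884 0.    ]
```

View pics/crop1.png

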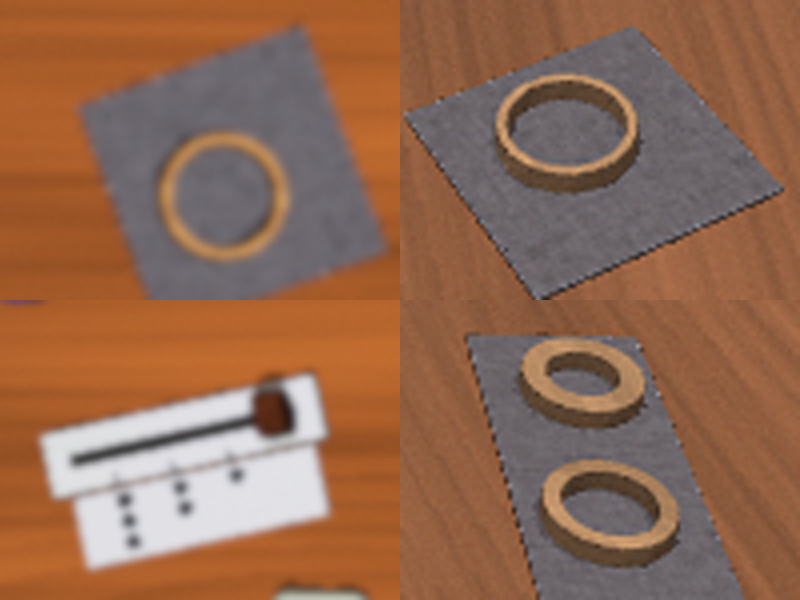

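The crop shows the pad bangle (top (415,259), side (332,352)) as a thin ring, clearly the widest bore of the three: 52 mm, so step 3. The dots run 1, 2, 3 from right to left, so the three-dot tick is at about (184,268) in the top view. The marker is near 0. Next I'll fit positions with outline models.

```bash
cat >> h.py <<'E'
from scipy.optimize import least_squares
A=np.linspace(0,2*np.pi,73)
def circ(x,y,z,r): return np.stack([x+r*np.cos(A),y+r*np.sin(A),0*A+z],1)
def pxs(p,P):
    q=(P@p["R"].T+p["t"])@p["K"].T; return q[:,:2]/q[:,2:]
def box(q): return np.array([q[:,0].min(),q[:,0].max(),q[:,1].min(),q[:,1].max()])
def fitbox(p,mask,model,x0):
    v,u=np.nonzero(mask); b=np.array([u.min()-.5,u.max()+.5,v.min()-.5,v.max()+.5])+0.0
    r=least_squares(lambda x:box(pxs(p,model(*x)))-b,x0); return r.x.round(4),np.round(r.fun,1)
ring=lambda z:(lambda x,y:np.vstack([circ(x,y,z,.031),circ(x,y,z+.012,.031)]))
foot=lambda x,y:np.vstack([circ(x,y,0,.05),circ(x,y,.022,.05)])
siz=lambda x,y:np.vstack([foot(x,y),circ(x,y,.108,.005),circ(x,y,.094,.016)])
def near(l,c): return min(l,key=lambda m:np.hypot(*(np.array(m["centre"])*[640,480]-c)))
E
python3 - <<'E'
from h import *
for n,cb,cs in(("top",(415,259),(315,221)),("side",(331,352),(351,262))):
    p=read_camera(n)
    print(n,"ring",fitbox(p,near(masks_of(p,"bangle_a"),cb)["mask"],ring(.002),[.505,-.235]))
    print("siz",fitbox(p,near(masks_of(p,"sizer"),cs)["mask"],siz,[.595,.01]))
    for o,z in(("mandrel_top",.108),("marker_top",.054),("tick1",.014)):
        for r in place_of(p,o): 
            if r["conf"]>.4: print(o,at(p,np.array(r["centre"])*[640,480],z).round(4))
    m=near(masks_of(p,"marker_top"),(222,260) if n=="top" else (298,217))
    v,u=np.nonzero(m["mask"]); bx=lambda yaw:(lambda x,y:np.array([[x+a*np.cos(yaw)-b*np.sin(yaw),y+a*np.sin(yaw)+b*np.cos(yaw),z] for a in(-.014,.014) for b in(-.01,.01) for z in(.014,.054)]))
    print("marker",fitbox(p,m["mask"],bx(.23),[.5,.235]))
    # track fit: bright white pixels
E
```

```text
top ring (array([ 0.5024, -0.2297]), array([-1. ,  1. , -1.2,  1.2]))
siz (array([0.5944, 0.0143]), array([-0.5,  0.5, -0.2,  0.1]))
mandrel_top [ 0.3369 -0.1924  0.108 ]
mandrel_top [0.5962 0.0164 0.108 ]
mandrel_top [0.6181 0.3957 0.108 ]
marker_top [0.5026 0.2296 0.054 ]
tick1 [0.4977 0.2724 0.014 ]
tick1 [0.4781 0.3368 0.014 ]
tick1 [0.4852 0.3032 0.014 ]
marker (array([0.3706, 0.2059]), array([ 6. , -6.1,  3.3, -3.2]))
side ring (array([ 0.5057, -0.2386]), array([-0. ,  0. , -0.5,  0.4]))
siz (array([0.5934, 0.0064]), array([ 0.1, -0.1, -0. ,  0. ]))
mandrel_top [ 0.3388 -0.1951  0.108 ]
mandrel_top [0.6156 0.3634 0.108 ]
mandrel_top [0.5937 0.0105 0.108 ]
mandrel_top [0.4609 0.1155 0.108 ]
marker_top [0.5105 0.2261 0.054 ]
marker_top [ 0.7281 -0.244   0.054 ]
marker_top [0.4779 0.2254 0.054 ]
tick1 [0.4815 0.3383 0.014 ]
tick1 [0.4804 0.2943 0.014 ]
tick1 [0.4989 0.258  0.014 ]
marker (array([0.5011, 0.2297]), array([-0.2,  0.2, -1.1,  1. ]))
```

```bash
python3 -m handwheel '{"dp":[[3.5,5,-1],[7,10,-2],[10.5,15,-3],[14,20,-4],[17.5,25,-5],[21,30,-6],[25,35.5,-7],[28.5,40.2,-8]],"angular":[[0,0,-2],[0,0,-5],[0,0,-8],[0,0,-11],[0,0,-14],[0,0,-17],[0,0,-18.9],[0,0,-18.9]],"gripper":[1,1,1,1,1,1,1,1]}' 40
python3 - <<'E'
from h import *
s=arm.sense();X=s["position"];print(X,s["orientation"],s["grip_width"])
im=[]
for n in("top","side"):
    p=read_camera(n); u=px(p,X); print(n,u)
    x,y=int(u[0])-50,int(u[1])-50
    c=cv2.resize(p["img"][y:y+100,x:x+100,::-1],(400,400),interpolation=cv2.INTER_CUBIC)
    for P,col in((X,(0,0,255)),(X+[0,0,.019],(0,255,0)),(X+[0,.0425,.030],(255,0,0)),(X-[0,.0425,-.030],(255,0,0))):
        q=((px(p,P)-[x,y]+.5)*4).astype(int); cv2.circle(c,tuple(map(int,q)),3,col,-1)
    im.append(c)
cv2.imwrite("pics/g1.png",np.hstack(im))
E
```

```text
clock: 3.2
position: [0.5029, -0.2375, 0.1521]
orientation: [3.141, -0.001, -0.0]
force: [1.2, -0.9, 0.2]
grip_width: 0.0854
gripper_force: 0.0
[ 0.50290715 -0.23753067  0.15214224] [ 3.14071305e+00 -1.18040458e-03 -3.86587659e-04] 0.08536804847236419
top [428.441731  258.2067617]
side [330.53540627 284.40872733]
```

View pics/g1.png

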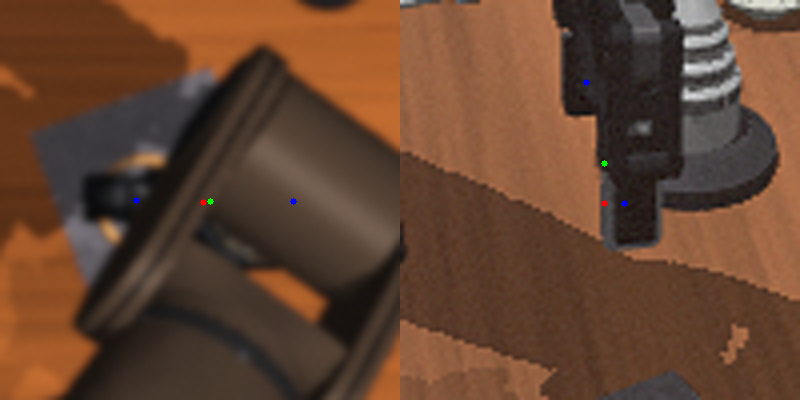

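```bash
python3 -m handwheel '{"dp":[[0,0.2,-4],[0,0.2,-8],[0,0.2,-11],[0,0.2,-12.5],[0,0.2,-13.5],[0,0.2,-14],[0,0.2,-14.5],[0,0.2,-14.5]],"angular":[[0,0,0],[0,0,0],[0,0,0],[0,0,0],[0,0,0],[0,0,0],[0,0,0],[0,0,0]],"gripper":[1,1,1,1,1,1,1,1]}' 40
python3 - <<'E'
from h import *
s=arm.sense();X=s["position"];print(X,s["force"])
p=read_camera("side"); u=px(p,X)
x,y=int(u[0])-60,int(u[1])-50
c=cv2.resize(p["img"][y:y+90,x:x+120,::-1],(800,600),interpolation=cv2.INTER_CUBIC)
cv2.imwrite("pics/g2.png",c)
E
```

```text
clock: 4.3
position: [0.5019, -0.2372, 0.0071]
orientation: [3.141, -0.0, 0.0]
force: [0.2, -0.8, -0.2]
grip_width: 0.0853
gripper_force: 0.0
[ 0.50193162 -0.23723538  0.00712969] [ 0.17539806 -0.78142858 -0.19738591]
```

View pics/g2.png

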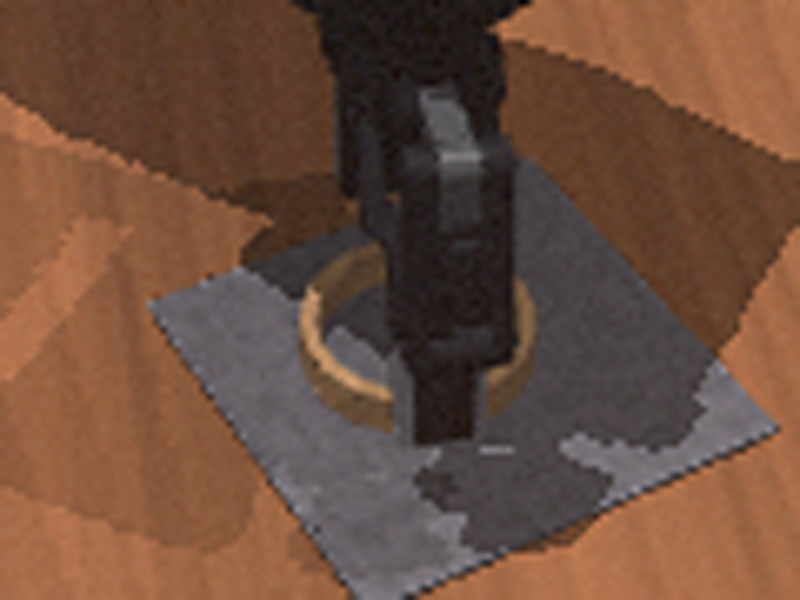

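The side view shows the ring between the open fingers, with the tips just above the ring's height because the open pads stand back. I'll go a little lower and close.

```bash
python3 -m handwheel '{"dp":[[0.2,0.2,-0.4],[0.2,0.2,-0.8],[0.2,0.2,-0.8],[0.2,0.2,-0.8],[0.2,0.2,-0.8],[0.2,0.2,-0.8],[0.2,0.2,-0.8],[0.2,0.2,-0.8]],"angular":[[0,0,0],[0,0,0],[0,0,0],[0,0,0],[0,0,0],[0,0,0],[0,0,0],[0,0,0]],"gripper":[1,1,0.85,0.8,0.75,0.7,0.6,0.6]}' 40
```

```text
clock: 5.35
position: [0.504, -0.2352, -0.0003]
orientation: [-3.142, -0.0, -0.0]
force: [-0.7, 1.7, 5.6]
grip_width: 0.0607
gripper_force: 41.9
```

```bash
python3 -m handwheel '{"dp":[[0,0,2],[0,0,5],[0,0,9],[0,0,13],[1,3,14.5],[3,8,15],[5,13,15],[7,18,15]],"angular":[[0,0,0],[0,0,0],[0,0,0],[0,0,0],[0,0,0],[0,0,0],[0,0,0],[0,0,0]],"gripper":[0.6,0.6,0.6,0.6,0.6,0.6,0.6,0.6]}' 40
python3 - <<'E'
from h import *
s=arm.sense();X=s["position"];print(X,s["force"],s["grip_width"])
im=[]
for n in("top","side"):
    p=read_camera(n)
    print(n,[ (round(m["conf"],2),(np.array(m["centre"])*[640,480]).round(),m["mask"].sum()) for m in masks_of(p,"bangle_a")])
    u=px(p,X);x,y=int(u[0])-60,int(u[1])-60
    if n=="side": save(p,"g3.png",(x,y,x+120,y+90),6)
    c=masks_of(p,"bangle_a"); m=near(c,u); print(u,fitbox(p,m["mask"],ring(X[2]+.0023),X[:2]))
E
```

```text
clock: 6.35
position: [0.5745, -0.0538, 0.1504]
orientation: [3.141, -0.002, -0.001]
force: [0.1, 0.1, 0.4]
grip_width: 0.0602
gripper_force: 43.3
[ 0.57450252 -0.05377573  0.15040088] [0.12473287 0.13315118 0.41400607] 0.060229759961602104
top [(0.88, array([374., 144.]), np.int64(310)), (0.67, array([464., 197.]), np.int64(311)), (0.58, array([402., 162.]), np.int64(276))]
[345.43717318 225.54485401] (array([ 0.7207, -0.1932]), array([-1.4,  1.4, -1.8,  1.8]))
side [(0.68, array([437., 401.]), np.int64(854)), (0.63, array([463., 336.]), np.int64(569)), (0.55, array([453., 302.]), np.int64(395)), (0.47, array([342., 221.]), np.int64(277))]
[350.59008766 227.04538088] (array([ 0.5745, -0.0558]), array([ 0.3, -0.3,  0.2, -0.1]))
```

View pics/g3.png

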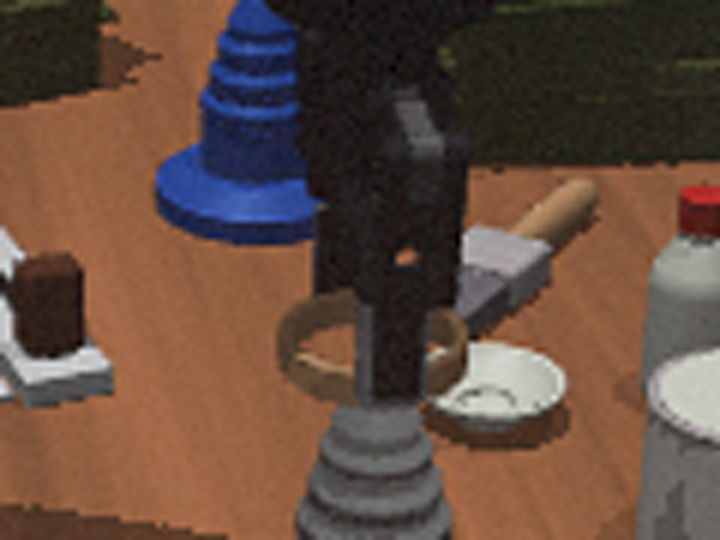

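The side view shows the ring gripped level, its bottom about at the fingertips, in front of the aluminium mandrel. Correcting the camera biases with the gripped ring puts the sizer axis at about (0.594, 0.010).

```bash
python3 -m handwheel '{"dp":[[1,3.5,0],[2,6.5,0],[2,6.5,0],[2,6.5,-2],[2,6.5,-4],[2,6.5,-5.5],[2,6.5,-6.5],[2,6.5,-6.5]],"angular":[[0,0,0],[0,0,0],[0,0,0],[0,0,0],[0,0,0],[0,0,0],[0,0,0],[0,0,0]],"gripper":[0.6,0.6,0.6,0.6,0.6,0.6,0.6,0.6]}' 40
python3 - <<'E'
from h import *
s=arm.sense();X=s["position"];print(X,s["force"],s["torque"])
im=[]
for n in("top","side"):
    p=read_camera(n)
    u=px(p,X);x,y=int(u[0])-33,int(u[1])-45
    im.append(cv2.resize(p["img"][y:y+80,x:x+66,::-1],(396,480),interpolation=cv2.INTER_CUBIC))
    m=near(masks_of(p,"bangle_a"),u); print(u,m["conf"],fitbox(p,m["mask"],ring(X[2]+.0023),X[:2]))
    m=near(masks_of(p,"sizer"),u+[0,20]); v,uu=np.nonzero(m["mask"]);print(m["conf"],uu.min(),uu.max(),v.min(),v.max())
    # expected foot columns at X
    print(box(pxs(p,foot(*X[:2]))))
cv2.imwrite("pics/g4.png",np.hstack(im))
E
```

```text
clock: 7.65
position: [0.593, 0.0098, 0.0825]
orientation: [-3.141, 0.002, -0.0]
force: [0.0, -0.6, -1.3]
grip_width: 0.0605
gripper_force: 43.4
[0.5930224  0.00981753 0.08250491] [ 1.03980118e-03 -6.22686089e-01 -1.33349688e+00] [-0.01360094 -0.01070425  0.04482802]
[316.54818386 219.94262631] 0.67 (array([ 0.7609, -0.1156]), array([-0.5,  0.5, -0.6,  0.6]))
0.4 295 332 224 232
[295.83832101 336.79443891 201.91263359 243.20694909]
[351.88705159 240.30910766] 0.71 (array([0.5985, 0.0104]), array([-0.7,  0.7, -2.3,  2. ]))
0.59 329 373 230 286
[328.20602588 373.80633397 252.18939103 285.63688125]
```

View pics/g4.png

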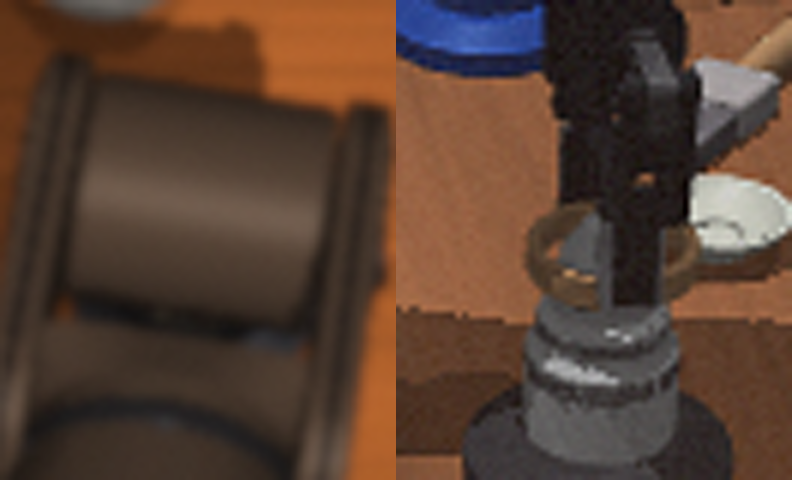

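```bash
python3 -m handwheel '{"dp":[[-0.1,0,-0.3],[-0.1,0,-0.6],[-0.1,0,-0.8],[-0.1,0,-0.9],[-0.1,0,-1.0],[-0.1,0,-1.0],[-0.1,0,-1.0],[-0.1,0,-1.0]],"angular":[[0,0,0],[0,0,0],[0,0,0],[0,0,0],[0,0,0],[0,0,0],[0,0,0],[0,0,0]],"gripper":[0.6,0.6,0.6,0.6,0.6,0.6,0.6,0.6]}' 40
python3 -m handwheel '{"dp":[[0,0,-0.1],[0,0,-0.2],[0,0,-0.3],[0,0,-0.35],[0,0,-0.4],[0,0,-0.4],[0,0,-0.4],[0,0,-0.4]],"angular":[[0,0,0],[0,0,0],[0,0,0],[0,0,0],[0,0,0],[0,0,0],[0,0,0],[0,0,0]],"gripper":[0.6,0.6,0.6,0.6,0.6,0.6,0.6,0.6]}' 40
```

```text
clock: 8.95
position: [0.5928, 0.0099, 0.0739]
orientation: [3.142, -0.0, -0.0]
force: [-0.0, -0.3, -0.4]
grip_width: 0.0604
gripper_force: 43.4
clock: 9.95
position: [0.5928, 0.0099, 0.0699]
orientation: [-3.142, -0.0, -0.0]
force: [0.3, 0.4, -0.8]
grip_width: 0.0604
gripper_force: 43.4
```

```bash
python3 -m handwheel '{"dp":[[0,0,-0.1],[0,0,-0.15],[0,0,-0.2],[0,0,-0.25],[0,0,-0.25],[0,0,-0.25],[0,0,-0.25],[0,0,-0.25]],"angular":[[0,0,0],[0,0,0],[0,0,0],[0,0,0],[0,0,0],[0,0,0],[0,0,0],[0,0,0]],"gripper":[0.6,0.6,0.6,0.6,0.6,0.6,0.6,0.6]}' 40
python3 -m handwheel '{"dp":[[0,0,-0.1],[0,0,-0.15],[0,0,-0.2],[0,0,-0.2],[0,0,-0.2],[0,0,-0.2],[0,0,-0.2],[0,0,-0.2]],"angular":[[0,0,0],[0,0,0],[0,0,0],[0,0,0],[0,0,0],[0,0,0],[0,0,0],[0,0,0]],"gripper":[0.6,0.6,0.6,0.6,0.6,0.6,0.6,0.6]}' 40
```

```text
clock: 10.95
position: [0.5928, 0.0099, 0.0674]
orientation: [-3.142, -0.0, -0.0]
force: [0.6, 0.8, -0.5]
grip_width: 0.0602
gripper_force: 43.4
clock: 11.95
position: [0.5927, 0.0099, 0.0654]
orientation: [-3.142, 0.0, -0.0]
force: [0.8, 0.4, -1.2]
grip_width: 0.0601
gripper_force: 43.4
```

```bash
python3 -m handwheel '{"dp":[[0,0,-0.1],[0,0,-0.2],[0,0,-0.3],[0,0,-0.4],[0,0,-0.45],[0,0,-0.5],[0,0,-0.5],[0,0,-0.5]],"angular":[[0,0,0],[0,0,0],[0,0,0],[0,0,0],[0,0,0],[0,0,0],[0,0,0],[0,0,0]],"gripper":[0.6,0.6,0.6,0.6,0.6,0.6,0.6,0.6]}' 40
python3 -m handwheel '{"dp":[[0,0,-0.1],[0,0,-0.2],[0,0,-0.25],[0,0,-0.3],[0,0,-0.3],[0,0,-0.3],[0,0,-0.3],[0,0,-0.3]],"angular":[[0,0,0],[0,0,0],[0,0,0],[0,0,0],[0,0,0],[0,0,0],[0,0,0],[0,0,0]],"gripper":[0.6,0.6,0.6,0.6,0.6,0.6,0.6,0.6]}' 40
```

```text
clock: 12.95
position: [0.5928, 0.0099, 0.0604]
orientation: [3.142, -0.0, -0.0]
force: [0.4, 0.7, -0.5]
grip_width: 0.0601
gripper_force: 43.4
clock: 13.95
position: [0.5928, 0.0099, 0.0574]
orientation: [3.142, -0.0, -0.0]
force: [-0.9, 0.7, -1.4]
grip_width: 0.0602
gripper_force: 43.4
```

```bash
python3 -m handwheel '{"dp":[[0,0,-0.05],[0,0,-0.1],[0,0,-0.1],[0,0,-0.1],[0,0,-0.1],[0,0,-0.1],[0,0,-0.1],[0,0,-0.1]],"angular":[[0,0,0],[0,0,0],[0,0,0],[0,0,0],[0,0,0],[0,0,0],[0,0,0],[0,0,0]],"gripper":[0.6,0.6,0.6,0.6,0.6,0.6,0.6,0.6]}' 40
python3 -m handwheel '{"dp":[[0,0,-0.05],[0,0,-0.1],[0,0,-0.1],[0,0,-0.1],[0,0,-0.1],[0,0,-0.1],[0,0,-0.1],[0,0,-0.1]],"angular":[[0,0,0],[0,0,0],[0,0,0],[0,0,0],[0,0,0],[0,0,0],[0,0,0],[0,0,0]],"gripper":[0.6,0.6,0.6,0.6,0.6,0.6,0.6,0.6]}' 40
```

```text
clock: 14.95
position: [0.5927, 0.0099, 0.0564]
orientation: [-3.142, 0.0, -0.0]
force: [-0.7, 0.3, -0.3]
grip_width: 0.0602
gripper_force: 43.4
clock: 15.95
position: [0.5929, 0.0099, 0.0555]
orientation: [-3.142, -0.0, -0.0]
force: [0.5, 1.1, 2.3]
grip_width: 0.0601
gripper_force: 43.6
```

Contact came where expected (TCP at 55.6 mm, with the ring's underside at about 58 mm) and without side force. Now I'll press gently.

```bash
python3 -m handwheel '{"dp":[[0,0,-0.08],[0,0,-0.16],[0,0,-0.24],[0,0,-0.32],[0,0,-0.4],[0,0,-0.45],[0,0,-0.5],[0,0,-0.5]],"angular":[[0,0,0],[0,0,0],[0,0,0],[0,0,0],[0,0,0],[0,0,0],[0,0,0],[0,0,0]],"gripper":[0.6,0.6,0.6,0.6,0.6,0.6,0.6,0.6]}' 50
```

```text
clock: 16.95
position: [0.593, 0.0099, 0.051]
orientation: [3.142, -0.0, -0.0]
force: [-2.6, 0.3, 7.0]
grip_width: 0.0603
gripper_force: 53.2
```

```bash
python3 -m handwheel '{"dp":[[0,0,-0.08],[0,0,-0.16],[0,0,-0.24],[0,0,-0.3],[0,0,-0.35],[0,0,-0.35],[0,0,-0.35],[0,0,-0.35]],"angular":[[0,0,0],[0,0,0],[0,0,0],[0,0,0],[0,0,0],[0,0,0],[0,0,0],[0,0,0]],"gripper":[0.6,0.6,0.6,0.6,0.6,0.6,0.6,0.6]}' 50
python3 - <<'E'
from h import *
for i in range(4):
    read_camera("side"); s=arm.sense(); print(s["force"].round(2) if hasattr(s["force"],"round") else s["force"],s["position"][2])
E
```

```text
clock: 17.95
position: [0.5931, 0.0099, 0.048]
orientation: [3.142, -0.0, 0.0]
force: [-3.6, -0.4, 9.6]
grip_width: 0.0597
gripper_force: 53.4
[-3.04  0.47  8.57] 0.047993458175267255
[-3.33 -0.15  8.49] 0.047998044171496605
[-2.99 -0.23  9.34] 0.04802618210582753
[-3.28  0.46  9.04] 0.048020657371433864
```

```bash
python3 -m handwheel '{"dp":[[0,0,0.1],[0,0,0.2],[0,0,0.3],[-0.02,0,0.4],[-0.04,0,0.5],[-0.05,0,0.6],[-0.05,0,0.7],[-0.05,0,0.77]],"angular":[[0,0,0],[0,0,0],[0,0,0],[0,0,0],[0,0,0],[0,0,0],[0,0,0],[0,0,0]],"gripper":[0.6,0.6,0.6,0.6,0.6,0.6,0.6,0.6]}' 40
python3 - <<'E'
from h import *
for i in range(4):
    read_camera("side"); s=arm.sense(); print(s["force"].round(2),s["position"])
E
```

```text
clock: 19.15
position: [0.5929, 0.0098, 0.0549]
orientation: [3.142, -0.002, -0.0]
force: [0.4, 0.7, 3.6]
grip_width: 0.0595
gripper_force: 52.9
[1.34 0.81 5.13] [0.5928414  0.0098832  0.05490775]
[1.05 0.04 3.22] [0.59284504 0.00985967 0.05486211]
[1.24 0.83 3.55] [0.59281193 0.00986688 0.05480983]
[0.93 0.38 5.12] [0.59277746 0.00988188 0.05476126]
```

```bash
python3 -m handwheel '{"dp":[[0,0,0.04],[0,0,0.08],[0,0,0.08],[0,0,0.08],[0,0,0.08],[0,0,0.08],[0,0,0.08],[0,0,0.08]],"angular":[[0,0,0],[0,0,0],[0,0,0],[0,0,0],[0,0,0],[0,0,0],[0,0,0],[0,0,0]],"gripper":[0.6,0.6,0.6,0.6,0.6,0.6,0.6,0.6]}' 20
```

```text
clock: 20.35
position: [0.5923, 0.0099, 0.0554]
orientation: [3.142, -0.0, -0.0]
force: [3.2, 0.6, 4.2]
grip_width: 0.0598
gripper_force: 52.9
```

```bash
python3 -m handwheel '{"dp":[[0.03,0,0.03],[0.03,0,0.03],[0.03,0,0.03],[0.03,0,0.03],[0.03,0,0.03],[0.03,0,0.03],[0.03,0,0.03],[0.03,0,0.03]],"angular":[[0,0,0],[0,0,0],[0,0,0],[0,0,0],[0,0,0],[0,0,0],[0,0,0],[0,0,0]],"gripper":[0.65,0.7,0.75,0.8,0.9,1,1,1]}' 20
python3 - <<'E'
from h import *
p=read_camera("side"); save(p,"g5.png",(300,195,400,270),8)
E
```

```text
clock: 21.35
position: [0.5925, 0.0099, 0.0557]
orientation: [3.142, 0.0, -0.0]
force: [0.5, -0.2, 0.4]
grip_width: 0.0856
gripper_force: 0.0
```

View pics/g5.png

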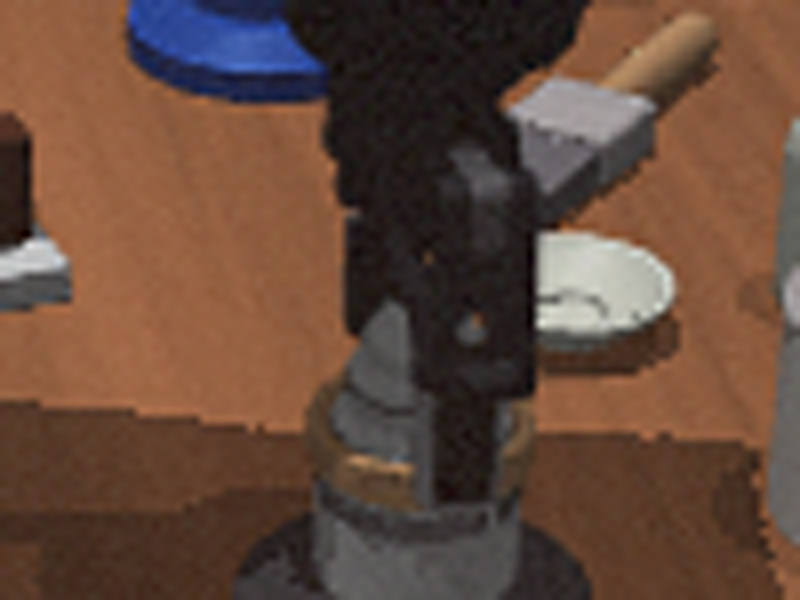

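The ring sits level on step 3, with the open fingers around it. I'll lift clear and work out the track geometry.

```bash
python3 -m handwheel '{"dp":[[0,0,2],[0,0,5],[0,0,9],[0,0,12],[0,0,12.5],[-1,2,12.5],[-2,4,12.5],[-3,6,12.5]],"angular":[[0,0,0],[0,0,0],[0,0,0],[0,0,0],[0,0,0],[0,0,-6],[0,0,-16],[0,0,-26]],"gripper":[1,1,1,1,1,1,1,1]}' 40
python3 - <<'E'
from h import *
s=arm.sense();print(s["joint_positions"].round(2) if hasattr(s["joint_positions"],"round") else s["joint_positions"],s["position"],s["orientation"])
for n in("top","side"):
    p=read_camera(n)
    im=cv2.imread(f"pics/{n}0.png"); hsv=cv2.cvtColor(im,cv2.COLOR_BGR2HSV)
    w=((hsv[...,1]<60)&(hsv[...,2]>150)).astype(np.uint8)
    if n=="top":
        a=at(p,(165,265.75),.014);b=at(p,(233.75,250.25),.014);c=at(p,(168,281.5),.014);d=at(p,(236.75,266.25),.014)
        for P,Q in((b,a),(d,c)): print("len",np.linalg.norm(P-Q),"yaw",np.degrees(np.arctan2(-(Q-P)[0],(Q-P)[1])))
        print("corners",a,b,c,d,"ctr",(a+b+c+d)/4)
    else:
        print([(k["centre"][0]*640,k["centre"][1]*480) for k in masks_of(p,"marker_top")])
        pass
    for o,z in(("marker_top",.054),("tick1",.014)):
        for r in place_of(p,o):
            if r["conf"]>.4: print(n,o,(np.array(r["centre"])*[640,480]).round(1),at(p,np.array(r["centre"])*[640,480],z).round(4))
p=read_camera("side"); save(p,"g6.png",(255,180,355,255),8)
E
```

```text
clock: 22.4
position: [0.5615, 0.0704, 0.1796]
orientation: [3.141, 0.002, -0.46]
force: [0.5, 0.1, 0.6]
grip_width: 0.0852
gripper_force: 0.0
[-0.05  0.1   1.89  0.    1.15  1.98] [0.56145495 0.07041793 0.17956417] [ 3.14083151e+00  1.83419971e-03 -4.59888743e-01]
len 0.17116810740412594 yaw 13.05478211436303
len 0.1707609067895357 yaw 12.815705792661719
corners [0.48528847 0.3779841  0.014     ] [0.52395236 0.21123991 0.014     ] [0.44704755 0.36990357 0.014     ] [0.48492501 0.20339656 0.014     ] ctr [0.48530335 0.29063104 0.014     ]
top marker_top [221.5 258.4] [0.5029 0.2346 0.054 ]
top tick1 [210.8 261.9] [0.4952 0.2667 0.014 ]
top tick1 [181.3 271.4] [0.4718 0.3381 0.014 ]
top tick1 [197.2 266.3] [0.4843 0.2997 0.014 ]
top tick1 [315.7 216.7] [0.6074 0.0113 0.014 ]
[(298.496, 218.304)]
side marker_top [299.2 210.3] [0.5043 0.2271 0.054 ]
side tick1 [290.1 211.8] [0.4871 0.3017 0.014 ]
side tick1 [297.6 216.9] [0.5038 0.2686 0.014 ]
```

View pics/g6.png

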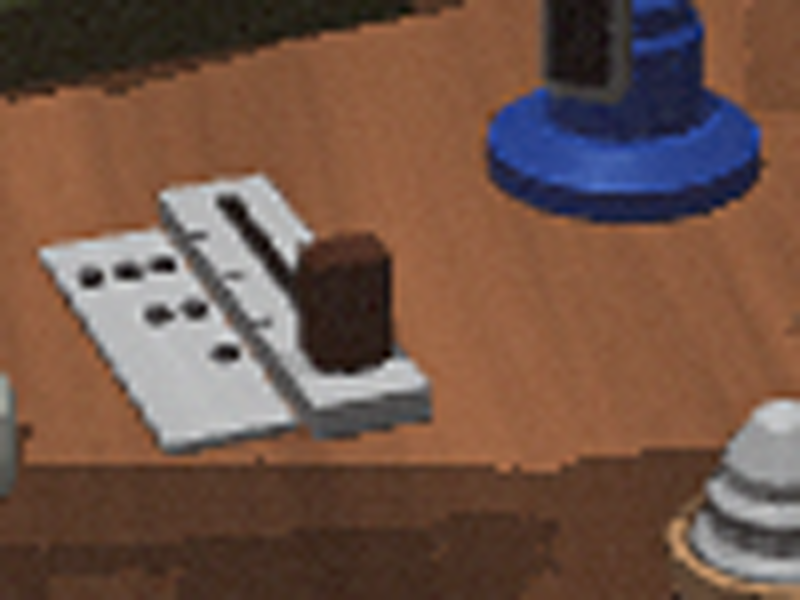

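The view shows the ring seated on the mandrel at (780,540) in the crop and the marker at the near end. The ticks at (262,322), (233,275) and (200,237) have 1, 2 and 3 dots. The marker is at about (0.499, 0.229), the track's yaw is about 12.9°, and tick 3 lies about 105 mm further along.

```bash
python3 -m handwheel '{"dp":[[-1,2,0],[-2,5,0],[-3,8,0],[-4,10,0],[-5,12,0],[-6,14,0],[-6.3,15.9,0],[-6.3,15.9,0]],"angular":[[0,0,10],[0,0,20],[0,0,30],[0,0,40],[0,0,50],[0,0,60],[0,0,70],[0,0,80]],"gripper":[1,1,1,1,1,1,1,1]}' 40
python3 -m handwheel '{"dp":[[0,0,0],[0,0,-1],[0,0,-2],[0,0,-3],[0,0,-4],[0,0,-5],[0,0,-6],[0,0,-6]],"angular":[[0,0,10],[0,0,20],[0,0,30],[0,0,40],[0,0,49.3],[0,0,49.3],[0,0,49.3],[0,0,49.3]],"gripper":[1,1,1,1,1,1,1,1]}' 40
```

```text
clock: 23.8
position: [0.4996, 0.2296, 0.1807]
orientation: [-3.142, -0.0, 0.95]
force: [0.8, -0.1, 0.1]
grip_width: 0.0851
gripper_force: 0.0
clock: 24.8
position: [0.4989, 0.2286, 0.1194]
orientation: [-3.139, 0.0, 1.802]
force: [-0.9, -0.4, 0.0]
grip_width: 0.0855
gripper_force: 0.0
```

```bash
python3 -m handwheel '{"dp":[[0,0,-2],[0,0,-4],[0,0,-6],[0,0,-7.5],[0,0,-8.5],[0,0,-9.1],[0,0,-9.1],[0,0,-9.1]],"angular":[[0,0,0],[0,0,0],[0,0,0],[0,0,0],[0,0,0],[0,0,0],[0,0,0],[0,0,0]],"gripper":[1,1,1,1,1,1,1,1]}' 40
python3 - <<'E'
from h import *
p=read_camera("side"); save(p,"g7.png",(255,180,355,255),8)
E
```

```text
clock: 25.8
position: [0.5001, 0.229, 0.0303]
orientation: [3.14, -0.0, 1.803]
force: [-0.1, -0.4, 0.0]
grip_width: 0.0854
gripper_force: 0.0
```

View pics/g7.png

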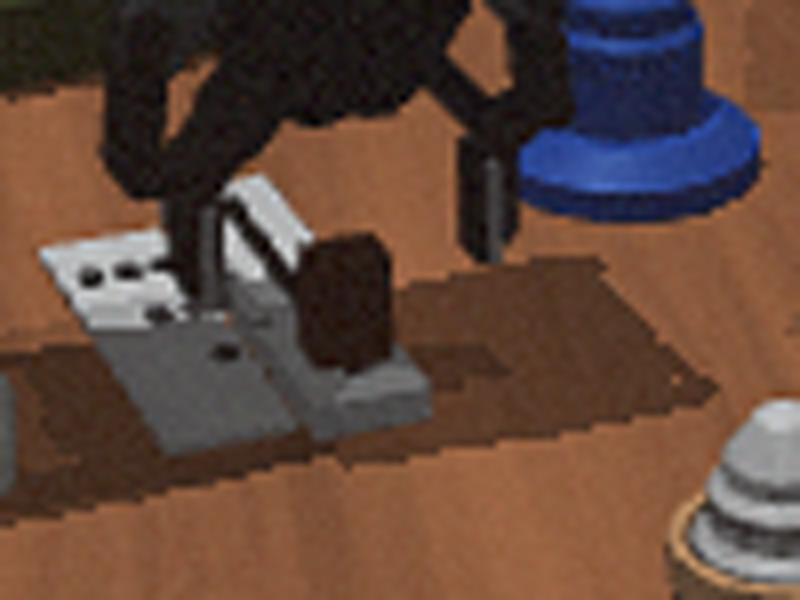

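The fingers straddle the marker at crop (345,290), roughly centred. Closing.

```bash
python3 -m handwheel '{"dp":[[0,0,0],[0,0,0],[0,0,0],[0,0,0],[0,0,0],[0,0,0],[0,0,0],[0,0,0]],"angular":[[0,0,0],[0,0,0],[0,0,0],[0,0,0],[0,0,0],[0,0,0],[0,0,0],[0,0,0]],"gripper":[0.8,0.65,0.5,0.4,0.35,0.28,0.25,0.25]}' 30
```

```text
clock: 26.85
position: [0.5003, 0.2291, 0.03]
orientation: [3.14, -0.0, 1.803]
force: [4.1, 1.8, -0.3]
grip_width: 0.0272
gripper_force: 34.3
```

```bash
python3 -m handwheel '{"dp":[[-0.33,1.46,0],[-0.67,2.92,0],[-1.0,4.39,0],[-1.34,5.85,0],[-1.67,7.31,0],[-1.9,8.29,0],[-2.12,9.26,0],[-2.12,9.26,0]],"angular":[[0,0,0],[0,0,0],[0,0,0],[0,0,0],[0,0,0],[0,0,0],[0,0,0],[0,0,0]],"gripper":[0.25,0.25,0.25,0.25,0.25,0.25,0.25,0.25]}' 30
```

```text
clock: 27.85
position: [0.4784, 0.3237, 0.03]
orientation: [3.139, -0.002, 1.804]
force: [4.4, 1.6, -0.6]
grip_width: 0.0273
gripper_force: 34.4
```

```bash
python3 -m handwheel '{"dp":[[-0.1,0.5,0],[-0.22,0.97,0],[-0.22,0.97,0],[-0.22,0.97,0],[-0.22,0.97,0],[-0.22,0.97,0],[-0.22,0.97,0],[-0.22,0.97,0]],"angular":[[0,0,0],[0,0,0],[0,0,0],[0,0,0],[0,0,0],[0,0,0],[0,0,0],[0,0,0]],"gripper":[0.25,0.25,0.25,0.25,0.35,0.6,0.8,1]}' 30
python3 -m handwheel '{"dp":[[0,0,1],[0,0,3],[0,0,6],[0,0,10],[0,-3,14],[2,-8,16],[2,-13,17],[2,-18,17]],"angular":[[0,0,0],[0,0,0],[0,0,0],[0,0,0],[0,0,0],[0,0,0],[0,0,0],[0,0,0]],"gripper":[1,1,1,1,1,1,1,1]}' 30
python3 - <<'E'
from h import *
t=read_camera("top"); s=read_camera("side")
a=cv2.resize(s["img"][185:245,255:315,::-1],(480,480),interpolation=cv2.INTER_CUBIC)
b=cv2.resize(t["img"][240:305,155:195,::-1],(300,480),interpolation=cv2.INTER_CUBIC)
cv2.imwrite("pics/g8.png",np.hstack([a,b])); np.savez("cam.npz",**{k+n:p[k] for n,p in(("t",t),("s",s)) for k in("K","R","t","img")})
E
```

```text
clock: 28.85
position: [0.4752, 0.3309, 0.0291]
orientation: [-3.139, 0.0, 1.803]
force: [-0.1, -0.4, -0.3]
grip_width: 0.082
gripper_force: 0.0
clock: 29.85
position: [0.4972, 0.1498, 0.2032]
orientation: [3.136, 0.001, 1.803]
force: [1.0, 0.1, -0.3]
grip_width: 0.0853
gripper_force: 0.0
```

View pics/g8.png

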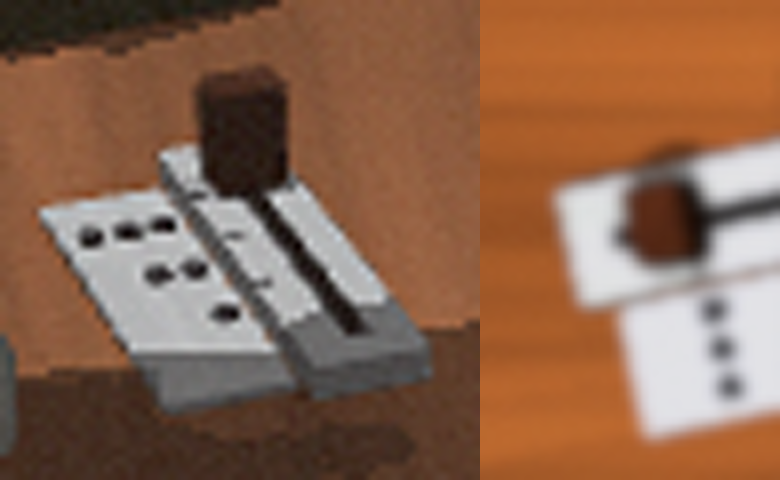

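The marker stands near the three-dot tick in both views. I'll check numerically in the top view: the line through the dots against the centre of the marker's top.

Run:
```python
from h import *
c=np.load("cam.npz")
t={k:c[k+"t"] for k in("K","R","t","img")}; s={k:c[k+"s"] for k in("K","R","t","img")}
f=np.radians(12.9); d=np.array([-np.sin(f),np.cos(f),0])
for nm,p,(x0,y0,x1,y1),dots in(("top",t,(183,278,192,296),[(155+(a-480)/7.5-.5,240+b/7.385-.5) for a,b in((713,310),(722,348),(730,387))]),("side",s,0*np.arange(4),[(255+a/8-.5,185+b/8-.5) for a,b in((92,237),(128,231),(163,224))])):
    D=[at(p,q,.004) for q in dots]; print(nm,"dots along",[round(float(X@d)*1000,1) for X in D])
    for r in range(3):
        q=read_camera(nm); 
        m=near(masks_of(q,"marker_top"),(180,270) if nm=="top" else (285,202)); 
        cs=np.array([(u,v) for u in(-.014,.014) for v in(-.01,.01)])
        e=np.array([np.cos(f),np.sin(f),0])
        mod=lambda x,y:np.array([np.array([x,y,z])+a*e+b*d for a,b in cs for z in(.014,.054)])
        X,res=fitbox(q,m["mask"],mod,[.475,.333]); pl=place_of(q,"marker_top"); P=at(q,np.array(near(pl,(177,270) if nm=="top" else (286,196))["centre"])*[640,480],.054)
        print("marker along",round(float(X@d[:2])*1000,1),X,res,"place",round(float(P@d)*1000,1))
        tk=place_of(q,"tick3"); print("  ticks",[round(float(at(q,np.array(k["centre"])*[640,480],.014)@d)*1000,1) for k in tk])
```

```text
top dots along [221.3, 221.0, 221.1]
marker along 222.9 [0.476  0.3377] [-1.2  1.2 -0.7  0.7] place 219.3
  ticks [224.8, 148.5, 185.6, -129.3]
marker along -116.6 [0.5961 0.0169] [ 6.6 -6.6  5.6 -5.8] place 221.3
  ticks [227.1]Traceback (most recent call last):
  File "<stdin>", line 9, in <module>
  File "h.py", line 25, in near
    def near(l,c): return min(l,key=lambda m:np.hypot(*(np.array(m["centre"])*[640,480]-c)))
                          ~~~^^^^^^^^^^^^^^^^^^^^^^^^^^^^^^^^^^^^^^^^^^^^^^^^^^^^^^^^^^^^^^^
ValueError: min() iterable argument is empty
```

Run:
```python
from h import *
print(arm.sense()["clock"]); print(arm.close_job())
```

```text
30.45
the job is handed in; nothing more can be done
None
```

The job is handed in at 30.45 s: the pad bangle (52 mm bore) sits level on step 3 after an ~8 mm press (readings at most 9.6 N), and the marker is within about 2 mm of the three-dot tick. I viewed 11 pictures, one over the limit of 10.

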